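Free the child-proof hook of a specimen cabinet and open its door

ROBOT

A 6-joint arm with a two-finger parallel gripper is mounted at the origin on the work surface. World frame = base frame: x ahead of the robot, y to its left, z up, the work surface at z = 0. Lengths are in m, angles in rad, forces in N, time in s.
With the tool pointing down it reaches from about 0.3 to 0.775 m from the base axis. Payload 14.6 kg.
Tool frame: the origin (TCP) lies on the mounting face of the last link; the fingertips stand 199 mm ahead of it and the grasp point (between the pads) lies 180 mm ahead of it; z points along the fingers, y is the direction in which the jaws open and shut (so a half turn about z gives the same grasp; the last joint's range is limited). The gripper opens to 94 mm and grips with 3 to 60 N. Pads are 16 mm wide; open, the fingers measure 119 mm over their backs; the gripper's body (75 mm by 177 mm) begins 78 mm behind the grasp point.
Start: joints at [1.113, 0.3, 1.521, -0, 1.321, -0.067], TCP at [0.21, 0.509, 0.405] pointing down, gripper open.
Joint ranges: [-3.03, 3.03], [-0.79, 2.21], [0.23, 2.52], [-1.04, 4.18], [0, 3.07], [-2.55, 2.55]. Speed limits (rad/s): [2.22, 2.22, 2.57, 3.14, 3.14, 3.14].

INTERFACE

Orientations are given as [roll, pitch, yaw] about the fixed x, y, z axes, in that order (R = Rz(yaw) Ry(pitch) Rx(roll)).
In Python, from station import sensors, vision, job gives the robot as it stands. The module is installed in compiled form; this text tells all that it offers.
- The arm moves only by the tool arm_command, never from a script. Its argument "plan" is one flat list of numbers, 5 for each row, row after row: the closure, from -1 (fully open) to 1 (shut), so that 0 is half open, then the shift along the world's x, y, z scaled (see below), then the turn about the world's z scaled (see below). A call has 1 to 20 rows; each row is the pose to reach, as a shift and turn from the pose commanded when the call began; what a row does not reach only later rows make up. The controller multiplies each number of a shift by 400 mm and each number of a turn by 120 degrees. A row lasts 1/10 s, in which the tool goes at most 50 mm and 8.59 degrees, less where a joint would pass 70% of its speed; a pose out of reach is approached as far as the arm can. A call with a number of a shift or a turn outside -1 to 1 is refused whole. A call with a gripper value outside its range is refused whole. The fingers move at their own pace and stop on an object; "newtons" is the grip in N (left out, the last holds). Time passes only in rows, so rows that repeat a pose let the fingers close. It gives the time, the measured TCP pose, the force and the opening at its end, in the units of the state.
- sensors.get_obs(): the state, without advancing time (a new reading comes with each control period).
- vision.camera(name): name is "scene" or "top" or "wrist"; returns the picture (400x640x3 uint8, blue, green, red); there is no depth.
- vision.camera_params(name): a dict with "intrinsics" (3x3 intrinsics, pixels), "rvec" (rotation vector, rad) and "tvec" (3), from world to camera coordinates, as OpenCV has them. Camera axes: x right, y down, z forward; pixel columns grow to the right and rows downward; lengths in m; the calibration is good to about 2 mm. A picture is of the moment at which its call begins: read the wrist's pose just before it. camera_params takes no time and is no camera call; for the wrist camera it gives the pose at the moment of the call.
- job.hand_in(): hands the job in, once; it reports no verdict.
Trained networks look in the newest picture that a camera, given by its name, has taken for a name from the list of things; names that differ only in an ending like _2 or _b are one class to them, and where a whole thing is asked for, a point or a joint stands for the part that bears it (a point fixed in the world has none). Each returns a list of dicts, best first, with "confidence" (0 to 1); they miss things now and then, are a little off and sometimes report something else, mostly with a low value. They report only what shows in the picture. A call takes as long as a camera call.
- vision.search_frame(name, camera): "at" ([row, column] in pixels, amid what is visible of it).
- vision.silhouettes(name, camera): "mask" (400x640 bool, what is visible of it) and "at" ([row, column] in pixels, amid what is visible of it).
- vision.pinpoint(name, camera): "at" ([row, column] in pixels: a listed point, or the origin of a listed thing).
The state is a dict: "time_s": time; "qpos": joint angles; "joint_vel": joint speeds; "tau": joint torques, N m; "ee_pos": TCP position; "eef_rot": TCP orientation; "force": force on the tool from outside, world axes, zero at the start; "moment": the same for the moment, N m; "grip_width": finger opening in m.
Only numpy, scipy, OpenCV 4.12 (cv2) and the standard library are available. Lean on these libraries where they do the work, as an engineer would, in place of code of your own. Each camera call takes 0.05 s, during which the arm holds its last target.

TASK

Open the small specimen cabinet on the bench: reach down with closed fingers through the gap in its roof behind the door, press the sprung hook down gently until it is felt to meet its stop, and draw the door out while it is pressed. Then swing the door smoothly about half-way open (45 to 50 degrees) and let go; do not force the hook or the door, and leave the jars and everything else standing where they are.

Things in the scene. Friction and masses are not known exactly. Their poses are not given: they have to be found in the camera images.
- cabinet: fixed cream cabinet, 270 deep, 320 wide, 250 high, front towards the robot; origin on the bench under the middle of its front, in the plane of the closed door's inner face; x points into the cabinet, y to its hinge side (left as the robot sees it), z up. It is delicate: more than 16 N from the robot on cabinet, door or hook breaks it.
- gap (a point): centre of the gap, level with the roof's top face (250 above the bench); axes as the cabinet's. The gap is a notch in the 4 thick roof, 38 (x) by 90 (y), behind the door's top edge and open towards it: closed door's inner face 19 away in -x, roof edge 19 in +x. The white hook's flat-topped press pad, 32 (x) by 26 (y), is under its middle; only the fingers reach it, from above.
- hook_place (a point): point on the door's inner top edge, over the hook's root; moves with the door. The press pad's top waits 5 below it, 2 to 34 behind the door's inner face. The door carries the hook, which slides straight down on a soft spring, staying level: 3 N to start, 0.1 N more per mm. Press until it is felt to meet its rubber stop (8 N/mm): the barb is then 2 mm clear of the catch; 2 mm higher, it holds.
- catch_edge (a point): fixed point on the roof's edge at the back of the gap, 38 in +x of the closed door's inner face. A steel catch frame 4 thick hangs behind it; the hook's arm goes through its window, barb behind, so the latched door has about 3 of play. Window sill: the stop, met 5 to 45 down, different each time, not reported. The barb is out once the door has moved 15 at the hook (0.06 rad); it may then rise.
- door_hinge (a point): point on the door's upright hinge axis, level with the roof's top; axes as the cabinet's. It lies 8 in -x and 160 in +y of the middle of the cabinet's front; the gap's centre is 27 in +x and 250 in -y of it.
- door (a joint): opening angle in rad, 0 closed, growing as the free (right-hand) edge swings towards the robot, clockwise from above. Door 320 wide, 250 high, 16 thick, top level with the roof, grey with a clear pane and a bar handle outside near the free edge; hinge friction (about 0.1 N m) keeps it where it is left.
- door_jar: loose glass soil jar with a white lid, diameter 68, height 105, standing in front of the cabinet towards its hinge side; the door would meet it at about 60 degrees of opening or more; origin under its centre; bystander, leave alone
- roof_tin: loose round aluminium tin, diameter 94, height 38, standing on the cabinet's roof near the hinge side; origin under its centre; bystander, leave alone
- jar_a: loose soil jar, diameter 68, height 105, on the bench beyond the cabinet's free-edge side; origin under its centre; bystander, leave alone
- jar_b: loose soil jar, diameter 72, height 120, next to the other; origin under its centre; bystander, leave alone
- sieve: loose brass sieve, diameter 156, height 55, on the bench to the left; origin under its centre; bystander, leave alone
- mortar: loose dark steel bowl, diameter 110, height 75, on the bench to the left; origin under its centre; bystander, leave alone
- spatula: loose spatula lying on the bench to the right; origin under its centre; bystander, leave alone

How it is judged:
On the way:
1. the door is drawn out past its catch (value of joint door above 0.1 rad), for 0.1 s.
At the end, for the whole second after the job is handed in: The door stands still, open by 39 to 62 degrees (0.68 to 1.08 rad); every bystander stands within 15 mm of where it was (value of joint door between 0.68 and 1.08 rad and velocity of joint door between -0.05 and 0.05 rad/s); the robot touches nothing.
It fails at once if the robot loads the cabinet, its door or its hook with more than 16 N (contact force between any of the fingers, the arm and cabinet above 16 N).
It fails at once if the door is flung (faster than 2 rad/s) (velocity of joint door above 2 rad/s).
It fails at once if a bystander is moved more than 15 mm or tipped (distance of any of door_jar, roof_tin, jar_a, jar_b, sieve, mortar, spatula from where it was at the start of the episode above 0.015 m or angle between any of door_jar, roof_tin, jar_a, jar_b, sieve, mortar, spatula's own z axis and vertical above 0.3 rad).
It also fails if it takes over 48 s, if anything falls off the work surface, if the arm or the gripper's body presses on something with over 40 N, if the wrist force passes 120 N, or if a joint passes its speed limit or range.

## Working session

There is one attempt and no reset: what is moved stays moved. The work goes in short steps, Python scripts to look and compute and a tool call to move; the robot and the scene stay as the last step left them, time stands still between calls to the robot, and variables do not carry over. Pictures are saved under pics/ and viewed, and the job is handed in when it is done.

Besides the shell and the picture viewer there is one more tool, called after "Call:" by a JSON object that holds its "method" and its "body". arm_command: Moves the arm, as the interface text tells. Its arguments: {"type":"object","properties":{"plan":{"type":"array"},"newtons":{"type":"number"}},"required":["plan"]}

```bash
mkdir -p pics
cat > h.py <<'E'
import numpy as np,cv2
from station import sensors,vision,job
def P(c):
    p=vision.camera_params(c);K=np.array(p["intrinsics"],float);R=cv2.Rodrigues(np.array(p["rvec"],float))[0];t=np.array(p["tvec"],float).ravel();return K,R,t
def proj(c,X):
    K,R,t=P(c);x=(R@np.atleast_2d(X).T).T+t;x=x@K.T;return x[:,:2]/x[:,2:]
def ray(c,at):
    K,R,t=P(c);d=R.T@np.linalg.inv(K)@np.array([at[1],at[0],1.]);return -R.T@t,d
def onz(c,at,z):
    o,d=ray(c,at);return o+d*(z-o[2])/d[2]
E
python3 - <<'E'
from h import *
for c in ["scene","top","wrist"]:
    cv2.imwrite(f"pics/{c}0.png",vision.camera(c))
    K,R,t=P(c);print(c,-R.T@t,R[2],K[0,0])
for c in ["scene","top"]:
  for n in ["gap","hook_place","catch_edge","door_hinge","cabinet","door_jar","roof_tin"]:
    r=vision.pinpoint(n,c)
    z=0 if n in("cabinet","door_jar") else .25
    print(c,n,[(np.round(q["at"],1),round(q["confidence"],2),onz(c,q["at"],z).round(4)) for q in r[:2]])
o=sensors.get_obs();print(o["time_s"],o["ee_pos"],o["eef_rot"],o["force"],o["grip_width"])
E
```

```text
scene [1.17119273 0.63308605 1.52172513] [-0.40432777 -0.37925589 -0.83227641] 475.7891897565908
top [0.29297431 0.00841355 1.22379062] [ 1.87126894e-01  2.51115173e-04 -9.82335718e-01] 410.85105644236404
wrist [0.13420635 0.53965295 0.38573172] [ 0.2558986  -0.10652229 -0.96081679] 315.1471480004902
scene gap [(array([204.6, 249.3]), 0.8, array([ 0.6992, -0.0824,  0.25  ])), (array([177.6, 230.3]), 0.75, array([ 0.6681, -0.2073,  0.25  ]))]
scene hook_place [(array([199.5, 261.8]), 0.89, array([ 0.6586, -0.0669,  0.25  ]))]
scene catch_edge [(array([206. , 249.3]), 0.55, array([ 0.7029, -0.0785,  0.25  ]))]
scene door_hinge [(array([232.1, 322.2]), 0.98, array([0.6176, 0.1573, 0.25  ])), (array([144.3, 279.3]), 0.53, array([ 0.456 , -0.1883,  0.25  ]))]
scene cabinet []
scene door_jar [(array([223. , 341.5]), 0.73, array([0.4314, 0.0909, 0.    ]))]
scene roof_tin [(array([241.4, 291.5]), 0.64, array([0.7046, 0.11  , 0.25  ]))]
top gap [(array([118. , 348.6]), 0.84, array([ 0.6951, -0.0824,  0.25  ]))]
top hook_place [(array([125.9, 349.4]), 0.97, array([ 0.6742, -0.0836,  0.25  ])), (array([156.6, 444. ]), 0.55, array([ 0.5888, -0.3134,  0.25  ]))]
top catch_edge [(array([116. , 342.8]), 0.79, array([ 0.7008, -0.068 ,  0.25  ])), (array([276.9, 437.1]), 0.63, array([ 0.2979, -0.2736,  0.25  ]))]
top door_hinge [(array([150.9, 252.7]), 0.79, array([0.6146, 0.1581, 0.25  ]))]
top cabinet []
top door_jar [(array([235.2, 287.5]), 0.63, array([0.4317, 0.0909, 0.    ]))]
top roof_tin [(array([112.8, 275.7]), 0.85, array([0.7134, 0.1007, 0.25  ]))]
0.85 [0.20950214 0.50852305 0.40463703] [-3.14157265e+00 -2.83837510e-05  2.75078899e+00] [0.2175789  0.29991412 0.01924184] 0.09364985462645284
```

View pics/scene0.png

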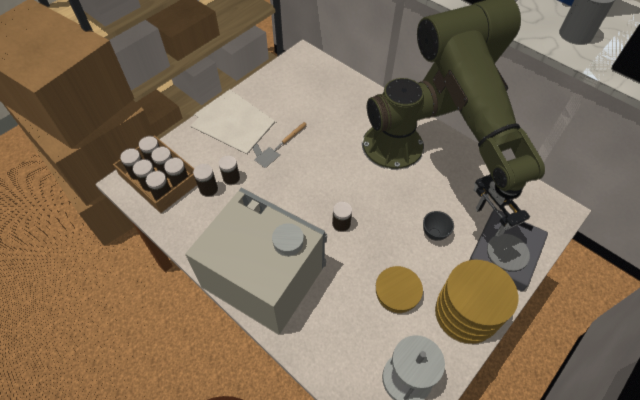

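View pics/top0.png

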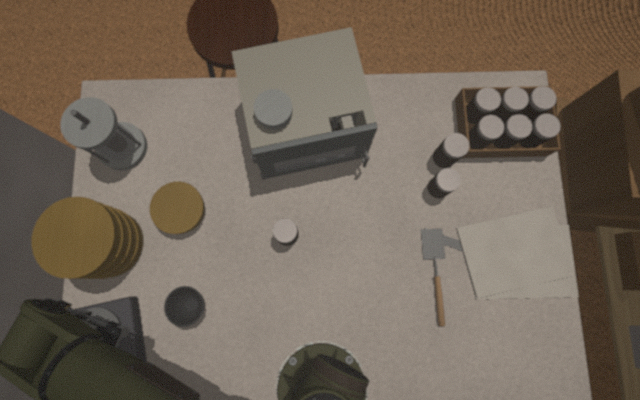

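Run:
```python
import cv2
a=cv2.imread("pics/top0.png")[80:190,220:400]
cv2.imwrite("pics/topz.png",cv2.resize(a,None,fx=4.4,fy=4.4,interpolation=cv2.INTER_CUBIC))
```

```text
(no output)
```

View pics/topz.png

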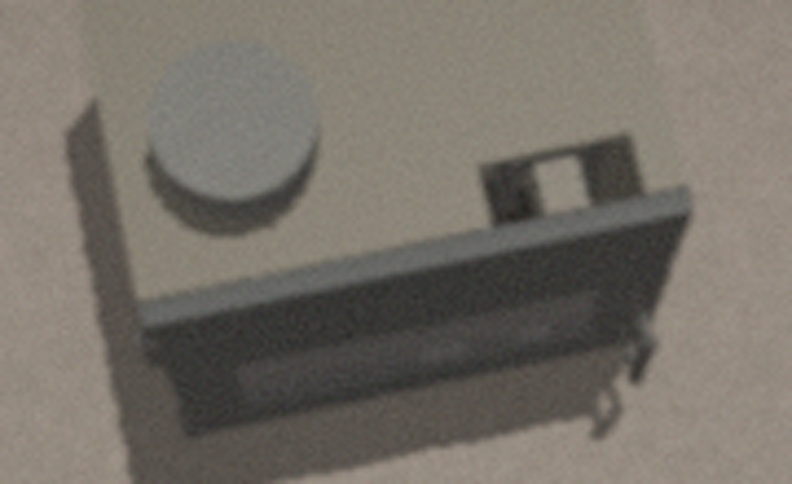

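Both views show the cabinet turned roughly 12° with the closed door facing the robot. The notch is at top px (348,120), the white pad at its middle, the tin at (272,108) and the door jar at (285,233). I'll raise the arm, close the fingers and move partway there.

Call:
{"method": "arm_command", "body": {"plan": [1, 0, 0, 0.12, 0, 1, 0, 0, 0.25, 0.05, 1, 0, 0, 0.35, 0.1, 1, 0.6, -0.75, 0.38, 0.29, 1, 0.6, -0.75, 0.38, 0.29, 1, 0.6, -0.75, 0.38, 0.29, 1, 0.6, -0.75, 0.38, 0.29, 1, 0.6, -0.75, 0.38, 0.29, 1, 0.6, -0.75, 0.38, 0.29, 1, 0.6, -0.75, 0.38, 0.29, 1, 0.6, -0.75, 0.38, 0.29, 1, 0.6, -0.75, 0.38, 0.29, 1, 0.6, -0.75, 0.38, 0.29, 1, 0.6, -0.75, 0.38, 0.29], "newtons": 10}}

```text
time_s: 2.25
ee_pos: [0.449, 0.2092, 0.5567]
eef_rot: [3.141, 0.0, -2.924]
force: [-0.3, -0.1, 0.0]
grip_width: 0.0008
```

Run:
```python
from h import *
cv2.imwrite("pics/wrist1.png",vision.camera("wrist"));K,R,t=P("wrist");print(-R.T@t,R[2])
for n in ["gap","hook_place","catch_edge","door_hinge"]:
    r=vision.pinpoint(n,"wrist")
    print(n,[(np.round(q["at"],1),round(q["confidence"],2),onz("wrist",q["at"],.25).round(4)) for q in r[:2]])
o=sensors.get_obs();print(o["time_s"],o["ee_pos"],o["eef_rot"],o["force"],o["grip_width"],o["qpos"])
```

```text
[0.36938997 0.19210937 0.53823187] [ 0.27071119  0.06042664 -0.96076224]
gap []
hook_place []
catch_edge []
door_hinge []
2.5 [0.44906855 0.2091763  0.55672964] [ 3.14155333e+00  1.51569997e-04 -2.92367420e+00] [-0.18123991 -0.42249437  0.82455817] 0.0006921848732163714 [ 3.61965427e-01  1.06071803e-01  1.40663644e+00  1.71846639e-05
  1.62872876e+00 -1.42674836e+00]
```

View pics/wrist1.png

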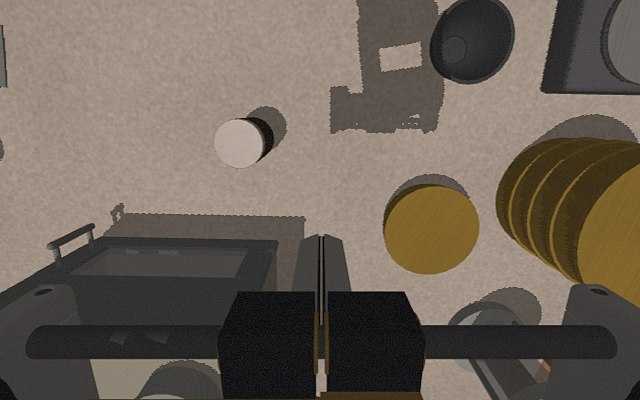

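The wrist view is upside down: the gripper body hides the area beyond the fingers (fingertips at 320,235) and the gap isn't visible. Turning the tool half round should show it. First I'll fit the cabinet pose.

```bash
cat > fit.py <<'E'
from h import *
from scipy.optimize import least_squares
L={"gap":(.019,-.090,.25),"hook_place":(0,-.09,.25),"catch_edge":(.038,-.09,.25),"door_hinge":(-.008,.16,.25)}
def W(p,X):
    c,s=np.cos(p[2]),np.sin(p[2]);X=np.atleast_2d(X);return np.c_[p[0]+c*X[:,0]-s*X[:,1],p[1]+s*X[:,0]+c*X[:,1],X[:,2]]
def fit(obs):  # (cam, local, at rc, params)
    def f(p):
        r=[]
        for (K,R,t),X,at in obs:
            x=K@(R@W(p,X)[0]+t);r+=[x[0]/x[2]-at[1],x[1]/x[2]-at[0]]
        return r
    s=least_squares(f,[.65,0,.21],loss="soft_l1");return s.x,np.array(f(s.x)).reshape(-1,2)
E
python3 - <<'E'
from fit import *
T=P("top");S=P("scene")
# local: door outer top corners, notch rear corners
z=lambda x,y:(80+y/4.4,220+x/4.4)
tops=[((-.016,.16,.25),z(146,325)),((-.016,-.16,.25),z(690,212)),((.038,-.045,.25),z(481,163)),((.038,-.135,.25),z(628,135))]
net=[("gap",(118,348.6)),("hook_place",(125.9,349.4)),("catch_edge",(116,342.8)),("door_hinge",(150.9,252.7))]
sn=[("gap",(204.6,249.3)),("hook_place",(199.5,261.8)),("door_hinge",(232.1,322.2))]
for nm,o in [("manual",[(T,l,a) for l,a in tops]),("net",[(T,L[n],a) for n,a in net]+[(S,L[n],a) for n,a in sn])]:
    p,r=fit(o);print(nm,p.round(4),W(p,L["gap"]).round(4));print(r.round(1))
E
```

```text
manual [0.6524 0.0051 0.1881] [[ 0.6879 -0.0798  0.25  ]]
[[-1.   0.1]
 [ 1.3 -0. ]
 [-0.8  0.3]
 [ 0.7 -0.4]]
net [0.656  0.0041 0.2076] [[ 0.6931 -0.08    0.25  ]]
[[-0.9  0.8]
 [ 0.1 -0.1]
 [ 3.1 -4.2]
 [-0.4 -0.2]
 [ 1.9 -0.8]
 [-7.3  0.1]
 [ 1.  -0.2]]
```

Call:
{"method": "arm_command", "body": {"plan": [1, 0.3, -0.4, 0.05, -0.8, 1, 0.3, -0.6, 0.05, -0.8, 1, 0.3, -0.7, 0.05, -0.8, 1, 0.3, -0.7, 0.05, -0.8, 1, 0.3, -0.7, 0.05, -0.8, 1, 0.3, -0.7, 0.05, -0.8, 1, 0.3, -0.7, 0.05, -0.8, 1, 0.3, -0.7, 0.05, -0.8, 1, 0.3, -0.7, 0.05, -0.8, 1, 0.3, -0.7, 0.05, -0.8, 1, 0.3, -0.7, 0.05, -0.8, 1, 0.3, -0.7, 0.05, -0.8]}}

```text
time_s: 3.7
ee_pos: [0.5695, -0.0711, 0.5766]
eef_rot: [-3.142, 0.0, 1.68]
force: [0.5, -0.9, 0.5]
grip_width: 0.0005
```

Call:
{"method": "arm_command", "body": {"plan": [1, 0, 0, 0, -0.7, 1, 0, 0, 0, -0.7, 1, 0, 0, 0, -0.7, 1, 0, 0, 0, -0.7, 1, 0, 0, 0, -0.7, 1, 0, 0, 0, -0.7, 1, 0, 0, 0, -0.7, 1, 0, 0, 0, -0.7, 1, 0, 0, 0, -0.7, 1, 0, 0, 0, -0.7, 1, 0, 0, 0, -0.7]}}

```text
time_s: 4.8
ee_pos: [0.5695, -0.0712, 0.5766]
eef_rot: [3.142, 0.0, 0.218]
force: [-0.7, -0.5, -0.5]
grip_width: 0.0004
```

Run:
```python
from fit import *
cv2.imwrite("pics/wrist2.png",vision.camera("wrist"));C=P("wrist")
for n in L:
    r=vision.pinpoint(n,"wrist")
    print(n,[(np.round(q["at"],1),round(q["confidence"],2),onz("wrist",q["at"],.25).round(4)) for q in r[:2]])
o=sensors.get_obs();print(o["time_s"],o["ee_pos"],o["eef_rot"],o["force"],o["grip_width"],o["qpos"])
```

```text
gap [(array([ 74.2, 358.6]), 0.81, array([ 0.6873, -0.0795,  0.25  ]))]
hook_place [(array([ 92.6, 359. ]), 0.83, array([ 0.6721, -0.0839,  0.25  ])), (array([147. , 514.5]), 0.71, array([ 0.657 , -0.2435,  0.25  ]))]
catch_edge [(array([ 47.4, 361.4]), 0.59, array([ 0.7094, -0.0766,  0.25  ]))]
door_hinge [(array([94.6, 87.6]), 0.78, array([0.6155, 0.1607, 0.25  ]))]
5.05 [ 0.5695187  -0.071374    0.57663402] [-3.14157168e+00  3.00749028e-05  2.19727093e-01] [-0.50210636 -0.57024603  0.38379354] 0.0004970788200720727 [-1.88483572e-01  2.96504499e-01  1.13599874e+00  7.38595894e-06
  1.70912535e+00  1.16258668e+00]
```

View pics/wrist2.png

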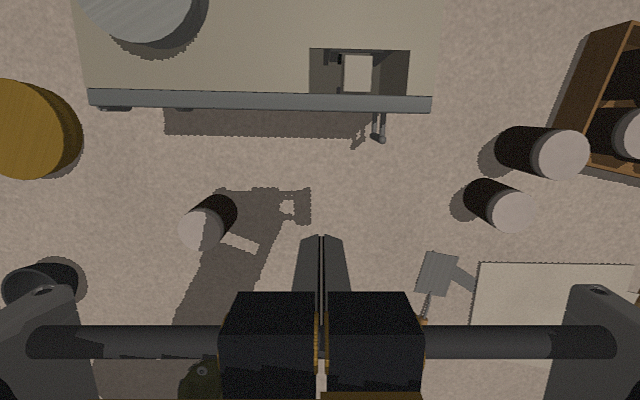

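The notch shows clearly: rear corners at (310,49) and (409,50), front about (309,93) and (408,96), with the door's top edge from (88,89)–(432,112). The white pad is at (358,72). I'll fit on these.

Run:
```python
from fit import *
a=cv2.imread("pics/wrist2.png")
cv2.imwrite("pics/w2z.png",cv2.resize(a[30:130,290:450],None,fx=5,fy=5,interpolation=cv2.INTER_CUBIC))
C=P("wrist")
m=[((.038,-.045,.25),(49,310)),((.038,-.135,.25),(50,409)),((0,-.16,.25),(97,432)),((-.016,-.16,.25),(112,432)),((-.016,.16,.25),(105,89)),((0,.16,.25),(89,88)),((0,-.045,.25),(93,309))]
n=[("gap",(74.2,358.6)),("hook_place",(92.6,359)),("catch_edge",(47.4,361.4)),("door_hinge",(94.6,87.6))]
for o in ([(C,l,x) for l,x in m],[(C,L[k],x) for k,x in n]):
    p,r=fit(o);print(p.round(4),W(p,L["gap"]).round(4),W(p,L["hook_place"]).round(4));print(r.round(1).tolist())
```

```text
[0.6525 0.0049 0.1995] [[ 0.689  -0.0795  0.25  ]] [[ 0.6704 -0.0833  0.25  ]]
[[-0.6, -0.9], [1.2, 0.4], [1.0, -1.2], [-1.0, 1.7], [0.7, 1.5], [-1.5, -0.7], [-0.0, 0.1]]
[0.6542 0.0047 0.1928] [[ 0.6901 -0.08    0.25  ]] [[ 0.6715 -0.0836  0.25  ]]
[[0.9, -3.2], [-0.8, 0.5], [-0.6, 0.6], [0.5, -0.1]]
```

View pics/w2z.png

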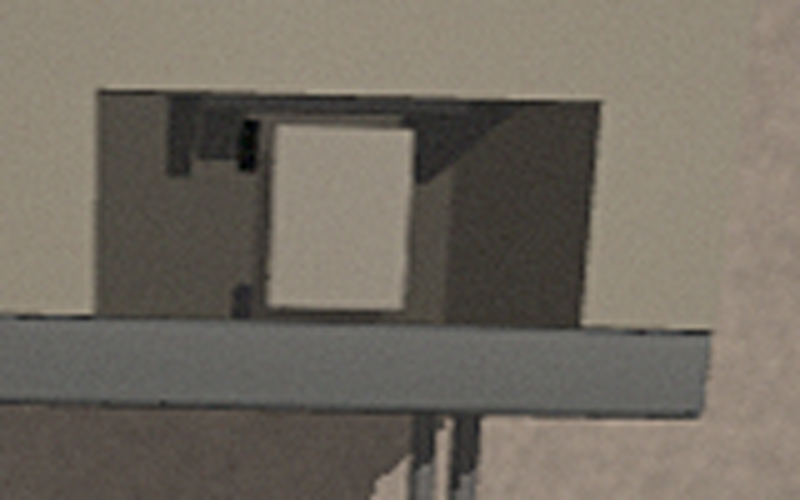

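Call:
{"method": "arm_command", "body": {"plan": [1, 0.1, -0.01, 0, -0.01, 1, 0.2, -0.02, -0.05, -0.01, 1, 0.293, -0.023, -0.15, -0.01, 1, 0.293, -0.023, -0.22, -0.01, 1, 0.293, -0.023, -0.26, -0.01, 1, 0.293, -0.023, -0.28, -0.01, 1, 0.293, -0.023, -0.28, -0.01, 1, 0.293, -0.023, -0.28, -0.01]}}

```text
time_s: 5.85
ee_pos: [0.6865, -0.0807, 0.4663]
eef_rot: [3.141, -0.002, 0.196]
force: [-0.2, -0.3, 0.2]
grip_width: 0.0008
```

Run:
```python
from fit import *
a=vision.camera("wrist");cv2.imwrite("pics/w3z.png",cv2.resize(a[150:320,220:420],None,fx=3.5,fy=3.5))
o=sensors.get_obs();print(o["time_s"],o["ee_pos"],o["eef_rot"],o["force"],o["moment"])
```

```text
5.9 [ 0.68645377 -0.08063539  0.46645886] [ 3.1407047e+00 -2.3091299e-03  1.9611511e-01] [-0.61646984 -0.49582782  0.32553367] [-0.0382416   0.10288578 -0.03235376]
```

View pics/w3z.png

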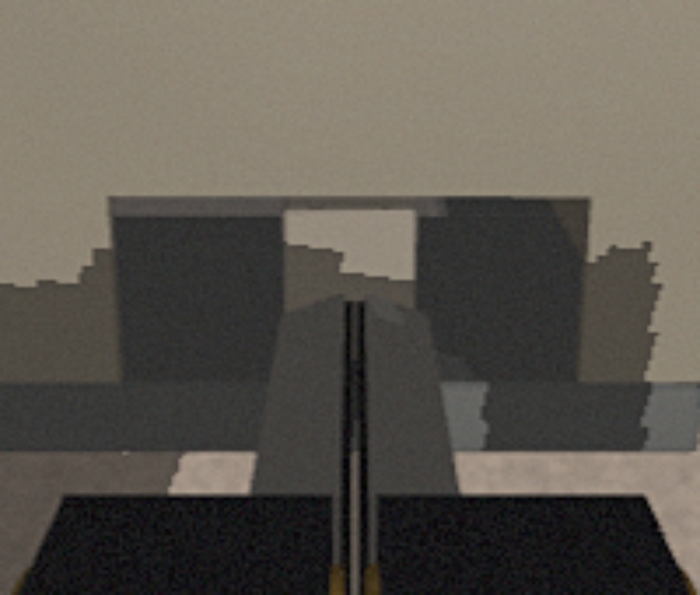

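The fingers sit centred over the pad and inside the notch outline (tips ~ zoom 355,300). I'll descend to the pad.

Call:
{"method": "arm_command", "body": {"plan": [1, 0, 0, -0.02, 0, 1, 0, 0, -0.04, 0, 1, 0, 0, -0.0475, 0, 1, 0, 0, -0.0525, 0, 1, 0, 0, -0.055, 0, 1, 0, 0, -0.0575, 0, 1, 0, 0, -0.06, 0, 1, 0, 0, -0.0625, 0, 1, 0, 0, -0.0625, 0]}}

```text
time_s: 6.8
ee_pos: [0.6867, -0.0807, 0.4396]
eef_rot: [-3.142, -0.0, 0.196]
force: [-1.8, -0.8, 3.8]
grip_width: 0.0007
```

```bash
cat > s.py <<'E'
from h import *
o=sensors.get_obs();print(o["time_s"],o["ee_pos"].round(4),"tip",o["ee_pos"][2]-.199,o["force"].round(2),np.round(o["moment"],2))
E
python3 s.py
```

```text
6.8 [ 0.6867 -0.0807  0.4396] tip 0.2406218663412974 [-1.83 -0.78  3.76] [-0.01  0.52  0.03]
```

Call:
{"method": "arm_command", "body": {"plan": [1, 0, 0, -0.0025, 0, 1, 0, 0, -0.0025, 0]}}

```text
time_s: 7.0
ee_pos: [0.6867, -0.0807, 0.4386]
eef_rot: [3.142, -0.0, 0.196]
force: [-3.1, -1.1, 4.1]
grip_width: 0.0006
```

Call:
{"method": "arm_command", "body": {"plan": [1, 0, 0, -0.0025, 0, 1, 0, 0, -0.0025, 0]}}

```text
time_s: 7.2
ee_pos: [0.6867, -0.0807, 0.4375]
eef_rot: [-3.142, 0.0, 0.196]
force: [-2.0, -0.5, 3.3]
grip_width: 0.0004
```

Call:
{"method": "arm_command", "body": {"plan": [1, -0.0025, -0.0005, -0.0025, 0, 1, -0.0025, -0.0005, -0.0025, 0]}}

```text
time_s: 7.4
ee_pos: [0.6857, -0.0809, 0.4366]
eef_rot: [3.141, -0.001, 0.196]
force: [0.9, 0.5, 4.2]
grip_width: 0.0007
```

```bash
python3 s.py
```

```text
7.4 [ 0.6857 -0.0809  0.4366] tip 0.23762857446036967 [0.9  0.52 4.21] [0.04 0.11 0.04]
```

Only friction; it's been relieved. Continuing down in steps.

Call:
{"method": "arm_command", "body": {"plan": [1, 0, 0, -0.0025, 0, 1, 0, 0, -0.0025, 0]}}

```text
time_s: 7.6
ee_pos: [0.6857, -0.0809, 0.4355]
eef_rot: [3.142, -0.0, 0.196]
force: [0.7, 0.8, 3.8]
grip_width: 0.0006
```

Call:
{"method": "arm_command", "body": {"plan": [1, 0, 0, -0.0025, 0, 1, 0, 0, -0.0025, 0]}}

```text
time_s: 7.8
ee_pos: [0.6857, -0.0809, 0.4345]
eef_rot: [3.142, 0.0, 0.196]
force: [0.6, -1.8, 4.3]
grip_width: 0.0004
```

Call:
{"method": "arm_command", "body": {"plan": [1, 0, 0, -0.0025, 0, 1, 0, 0, -0.0025, 0]}}

```text
time_s: 8.0
ee_pos: [0.6857, -0.0809, 0.4335]
eef_rot: [3.142, 0.0, 0.196]
force: [1.6, 0.1, 4.3]
grip_width: 0.0004
```

Call:
{"method": "arm_command", "body": {"plan": [1, 0, 0, -0.0025, 0, 1, 0, 0, -0.0025, 0]}}

```text
time_s: 8.2
ee_pos: [0.6857, -0.0809, 0.4326]
eef_rot: [3.142, 0.0, 0.196]
force: [0.6, -0.7, 4.1]
grip_width: 0.0007
```

Call:
{"method": "arm_command", "body": {"plan": [1, 0, 0, -0.0025, 0, 1, 0, 0, -0.0025, 0]}}

```text
time_s: 8.4
ee_pos: [0.6857, -0.0809, 0.4315]
eef_rot: [-3.142, 0.0, 0.196]
force: [0.6, -1.0, 4.2]
grip_width: 0.0002
```

Call:
{"method": "arm_command", "body": {"plan": [1, 0, 0, -0.0025, 0, 1, 0, 0, -0.0025, 0]}}

```text
time_s: 8.6
ee_pos: [0.6857, -0.0809, 0.4305]
eef_rot: [3.142, 0.0, 0.196]
force: [-0.4, -0.7, 4.3]
grip_width: 0.0007
```

Call:
{"method": "arm_command", "body": {"plan": [1, 0, 0, -0.0025, 0, 1, 0, 0, -0.0025, 0]}}

```text
time_s: 8.8
ee_pos: [0.6857, -0.0809, 0.4296]
eef_rot: [3.142, 0.0, 0.196]
force: [0.0, -0.2, 4.8]
grip_width: 0.0004
```

Call:
{"method": "arm_command", "body": {"plan": [1, 0, 0, -0.0025, 0, 1, 0, 0, -0.0025, 0]}}

```text
time_s: 9.0
ee_pos: [0.6857, -0.0809, 0.4285]
eef_rot: [3.142, 0.0, 0.196]
force: [-0.2, 0.6, 3.7]
grip_width: 0.0012
```

Call:
{"method": "arm_command", "body": {"plan": [1, 0, 0, -0.0025, 0, 1, 0, 0, -0.0025, 0]}}

```text
time_s: 9.2
ee_pos: [0.6857, -0.0809, 0.4275]
eef_rot: [-3.142, 0.0, 0.196]
force: [0.3, -0.9, 5.3]
grip_width: 0.0005
```

Call:
{"method": "arm_command", "body": {"plan": [1, 0, 0, -0.0025, 0, 1, 0, 0, -0.0025, 0]}}

```text
time_s: 9.4
ee_pos: [0.6857, -0.0809, 0.4265]
eef_rot: [-3.142, 0.0, 0.196]
force: [-0.1, -0.8, 4.5]
grip_width: 0.0005
```

Call:
{"method": "arm_command", "body": {"plan": [1, 0, 0, -0.0025, 0, 1, 0, 0, -0.0025, 0]}}

```text
time_s: 9.6
ee_pos: [0.6857, -0.0809, 0.4255]
eef_rot: [-3.142, 0.0, 0.196]
force: [0.2, -1.6, 5.7]
grip_width: 0.0006
```

Call:
{"method": "arm_command", "body": {"plan": [1, 0, 0, -0.001, 0, 1, 0, 0, -0.001, 0]}}

```text
time_s: 9.8
ee_pos: [0.6857, -0.0809, 0.4252]
eef_rot: [-3.142, 0.0, 0.196]
force: [-0.2, 0.1, 4.3]
grip_width: 0.0006
```

Call:
{"method": "arm_command", "body": {"plan": [1, 0, 0, -0.0025, 0, 1, 0, 0, -0.0025, 0]}}

```text
time_s: 10.0
ee_pos: [0.6857, -0.0809, 0.4241]
eef_rot: [-3.142, 0.0, 0.196]
force: [0.7, -0.5, 5.5]
grip_width: 0.0004
```

Call:
{"method": "arm_command", "body": {"plan": [1, 0, 0, -0.0025, 0, 1, 0, 0, -0.0025, 0]}}

```text
time_s: 10.2
ee_pos: [0.6857, -0.0809, 0.4231]
eef_rot: [3.142, 0.0, 0.196]
force: [-0.3, -0.2, 5.2]
grip_width: 0.0003
```

Call:
{"method": "arm_command", "body": {"plan": [1, 0, 0, -0.0025, 0, 1, 0, 0, -0.0025, 0]}}

```text
time_s: 10.4
ee_pos: [0.6857, -0.0809, 0.4222]
eef_rot: [-3.142, 0.0, 0.196]
force: [0.7, -1.1, 4.6]
grip_width: 0.0007
```

Call:
{"method": "arm_command", "body": {"plan": [1, 0, 0, -0.0025, 0, 1, 0, 0, -0.0025, 0]}}

```text
time_s: 10.6
ee_pos: [0.6856, -0.0809, 0.4217]
eef_rot: [3.141, -0.0, 0.196]
force: [-1.2, -0.5, 8.5]
grip_width: 0.0007
```

Run:
```python
from h import *
for i in range(3):
    vision.camera("wrist");o=sensors.get_obs();print(o["time_s"],o["ee_pos"].round(4),o["force"].round(2))
```

```text
10.65 [ 0.6856 -0.0809  0.4218] [-0.62  0.02  7.27]
10.7 [ 0.6856 -0.0809  0.4217] [-0.21 -1.15  7.33]
10.75 [ 0.6856 -0.0809  0.4218] [-0.34 -0.52  6.43]
```

Call:
{"method": "arm_command", "body": {"plan": [1, 0, 0, -0.001, 0, 1, 0, 0, -0.001, 0, 1, 0, 0, -0.001, 0]}}

```text
time_s: 11.05
ee_pos: [0.6856, -0.0809, 0.4216]
eef_rot: [3.141, -0.001, 0.196]
force: [-0.9, -0.9, 7.5]
grip_width: 0.0005
```

Run:
```python
from h import *
for i in range(3):
    vision.camera("wrist");o=sensors.get_obs();print(o["time_s"],o["ee_pos"].round(4),o["force"].round(2))
```

```text
11.1 [ 0.6856 -0.0809  0.4216] [-1.1  -0.51  8.24]
11.15 [ 0.6856 -0.0809  0.4216] [-0.82 -0.84  8.61]
11.2 [ 0.6856 -0.0809  0.4216] [-1.97 -0.58  8.34]
```

The stop is confirmed: commanding 0.4 mm more moved it only 0.15 mm, with about +1.3 N. Next I'll plan the arc about the hinge.

```bash
cat > arc.py <<'E'
import numpy as np,sys
H=np.array([.6141,.1601]);yaw=.197
def pos(th,x):  # finger centre x behind door inner face (hinge frame: +.008), y -.25
    a=yaw-th;v=np.array([x+.008,-.25]);c,s=np.cos(a),np.sin(a);return H+[c*v[0]-s*v[1],s*v[0]+c*v[1]]
def table(cur,y0,rows):
    for th,x in rows:
        d=(pos(th,x)-cur)/.4;print(round(th,3),x,d.round(4),round(np.degrees(yaw-th-y0)/120,4))
E
python3 - <<'E'
from arc import *
cur=np.array([.6857,-.0809])
a=.197;d=cur-H;print("local",np.cos(a)*d[0]+np.sin(a)*d[1]-.008,-np.sin(a)*d[0]+np.cos(a)*d[1])
table(cur,.196,[(0,x) for x in (.014,.012,.010,.008)]+[(t,.007) for t in (.01,.02,.03,.04,.05,.06,.075,.09,.105,.12,.135,.15)])
E
```

```text
local 0.015044619112477287 -0.25035276217761376
0 0.014 [-0.0027  0.0004] 0.0005
0 0.012 [-0.0076 -0.0006] 0.0005
0 0.01 [-0.0125 -0.0016] 0.0005
0 0.008 [-0.0174 -0.0026] 0.0005
0.01 0.007 [-0.026  -0.0046] -0.0043
0.02 0.007 [-0.032  -0.0061] -0.0091
0.03 0.007 [-0.0381 -0.0076] -0.0138
0.04 0.007 [-0.0442 -0.0089] -0.0186
0.05 0.007 [-0.0504 -0.0103] -0.0234
0.06 0.007 [-0.0565 -0.0115] -0.0282
0.075 0.007 [-0.0657 -0.0133] -0.0353
0.09 0.007 [-0.075  -0.0149] -0.0425
0.105 0.007 [-0.0842 -0.0164] -0.0497
0.12 0.007 [-0.0935 -0.0178] -0.0568
0.135 0.007 [-0.1028 -0.019 ] -0.064
0.15 0.007 [-0.1122 -0.02  ] -0.0711
```

Call:
{"method": "arm_command", "body": {"plan": [1, -0.003, 0, 0, 0, 1, -0.0075, -0.001, 0, 0, 1, -0.0125, -0.002, 0, 0, 1, -0.0175, -0.003, 0, 0]}}

```text
time_s: 11.6
ee_pos: [0.6787, -0.0822, 0.4216]
eef_rot: [3.141, -0.002, 0.196]
force: [2.7, -1.7, 8.5]
grip_width: 0.0008
```

```bash
python3 s.py
```

```text
11.6 [ 0.6787 -0.0822  0.4216] tip 0.22258903979422456 [ 2.68 -1.69  8.47] [-0.26 -0.26 -0.03]
```

Call:
{"method": "arm_command", "body": {"plan": [1, -0.005, -0.001, 0, -0.003, 1, -0.01, -0.002, 0, -0.006, 1, -0.0145, -0.003, 0, -0.009]}}

```text
time_s: 11.9
ee_pos: [0.6729, -0.0835, 0.4216]
eef_rot: [3.141, -0.002, 0.176]
force: [1.6, -2.3, 7.6]
grip_width: 0.0002
```

```bash
python3 s.py
python3 - <<'E'
from h import *
a=vision.camera("wrist");cv2.imwrite("pics/w4z.png",cv2.resize(a[150:320,220:420],None,fx=3.5,fy=3.5))
E
```

```text
11.9 [ 0.6729 -0.0835  0.4216] tip 0.22259564352172562 [ 1.63 -2.26  7.58] [-0.48 -0.3   0.  ]
```

View pics/w4z.png

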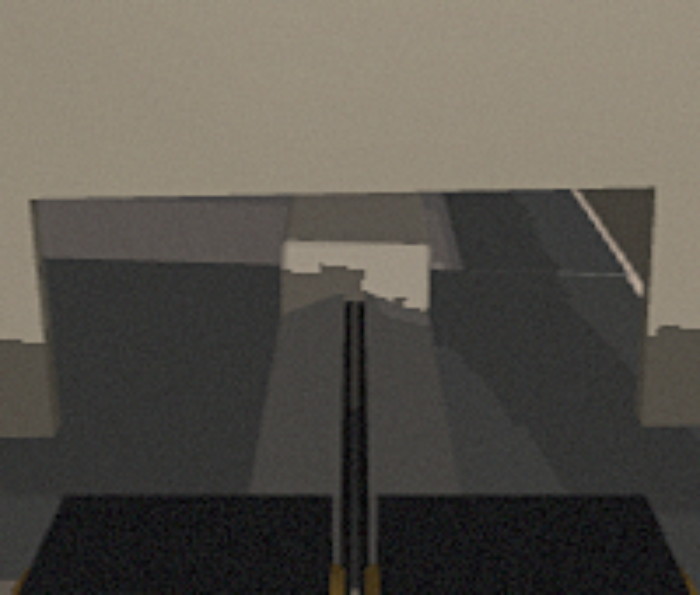

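The pad (355,250 zoomed) has come clear of the catch frame along with the door: the hook has released and follows by friction. I'll continue along the arc.

Run:
```python
from arc import *
table(np.array([.6729,-.0833]),.177,[(t,.007) for t in (.03,.04,.055,.07,.085,.1,.115,.13,.145,.16,.175,.19)])
```

```text
0.03 0.007 [-0.0061 -0.0016] -0.0048
0.04 0.007 [-0.0122 -0.0029] -0.0095
0.055 0.007 [-0.0214 -0.0049] -0.0167
0.07 0.007 [-0.0306 -0.0067] -0.0239
0.085 0.007 [-0.0399 -0.0084] -0.031
0.1 0.007 [-0.0491 -0.0099] -0.0382
0.115 0.007 [-0.0584 -0.0113] -0.0454
0.13 0.007 [-0.0677 -0.0126] -0.0525
0.145 0.007 [-0.0771 -0.0137] -0.0597
0.16 0.007 [-0.0864 -0.0147] -0.0668
0.175 0.007 [-0.0958 -0.0155] -0.074
0.19 0.007 [-0.1051 -0.0162] -0.0812
```

Call:
{"method": "arm_command", "body": {"plan": [1, -0.006, -0.0015, 0, -0.005, 1, -0.012, -0.003, 0, -0.01, 1, -0.0215, -0.005, 0, -0.017, 1, -0.0305, -0.0065, 0, -0.024, 1, -0.04, -0.0085, 0, -0.031]}}

```text
time_s: 12.45
ee_pos: [0.6568, -0.0868, 0.421]
eef_rot: [3.141, -0.0, 0.111]
force: [1.4, -1.5, 4.7]
grip_width: 0.0005
```

```bash
python3 s.py
```

```text
12.45 [ 0.6568 -0.0868  0.421 ] tip 0.22203902026166694 [ 1.39 -1.46  4.75] [-0.26  0.02 -0.05]
```

The vertical force fell to the spring's value, so the barb is past the sill. I'll swing the door in two calls.

Run:
```python
from arc import *
table(np.array([.6569,-.0867]),.112,[(t,.007) for t in np.r_[.1,.12,np.arange(.145,.45,.03)]])
```

```text
0.1 0.007 [-0.0091 -0.0014] -0.0072
0.12 0.007 [-0.0215 -0.0033] -0.0167
0.145 0.007 [-0.0371 -0.0052] -0.0286
0.175 0.007 [-0.0558 -0.007 ] -0.043
0.205 0.007 [-0.0745 -0.0083] -0.0573
0.235 0.007 [-0.0933 -0.009 ] -0.0716
0.265 0.007 [-0.1121 -0.0091] -0.0859
0.295 0.007 [-0.1308 -0.0087] -0.1003
0.325 0.007 [-0.1496 -0.0077] -0.1146
0.355 0.007 [-0.1683 -0.0061] -0.1289
0.385 0.007 [-0.187 -0.004] -0.1432
0.415 0.007 [-0.2056 -0.0013] -0.1576
0.445 0.007 [-0.2241  0.0019] -0.1719
```

Call:
{"method": "arm_command", "body": {"plan": [1, -0.009, -0.0015, 0, -0.007, 1, -0.0215, -0.0035, 0, -0.017, 1, -0.037, -0.005, 0, -0.029, 1, -0.056, -0.007, 0, -0.043, 1, -0.0745, -0.008, 0, -0.057, 1, -0.093, -0.009, 0, -0.072, 1, -0.112, -0.009, 0, -0.086, 1, -0.131, -0.0085, 0, -0.1, 1, -0.1495, -0.0075, 0, -0.115, 1, -0.168, -0.006, 0, -0.129, 1, -0.187, -0.004, 0, -0.143, 1, -0.2, -0.002, 0, -0.153]}}

```text
time_s: 13.65
ee_pos: [0.5765, -0.0875, 0.421]
eef_rot: [3.141, -0.0, -0.21]
force: [0.7, -2.1, 5.5]
grip_width: 0.0007
```

```bash
python3 s.py;python3 - <<'E'
from h import *
a=vision.camera("top");cv2.imwrite("pics/t5.png",cv2.resize(a[60:230,200:440],None,fx=3.3,fy=3.3))
from arc import *
print(.6569-.08,-.0867-.0008,.112-.153*2.0944)
table(np.array([.5769,-.0875]),-.2084,[(t,.007) for t in np.r_[.42,.445,np.arange(.475,.83,.03)]])
E
```

```text
13.65 [ 0.5765 -0.0875  0.421 ] tip 0.2220222229789522 [ 0.68 -2.1   5.53] [-0.35  0.06 -0.01]
0.5769000000000001 -0.0875 -0.2084432
0.42 0.007 [-0.0087  0.0012] -0.007
0.445 0.007 [-0.0241  0.0039] -0.0189
0.475 0.007 [-0.0425  0.0077] -0.0332
0.505 0.007 [-0.0607  0.012 ] -0.0476
0.535 0.007 [-0.0789  0.0169] -0.0619
0.565 0.007 [-0.0969  0.0224] -0.0762
0.595 0.007 [-0.1147  0.0283] -0.0905
0.625 0.007 [-0.1323  0.0348] -0.1049
0.655 0.007 [-0.1497  0.0418] -0.1192
0.685 0.007 [-0.1669  0.0494] -0.1335
0.715 0.007 [-0.1839  0.0574] -0.1478
0.745 0.007 [-0.2006  0.066 ] -0.1621
0.775 0.007 [-0.2171  0.075 ] -0.1765
0.805 0.007 [-0.2332  0.0846] -0.1908
```

View pics/t5.png

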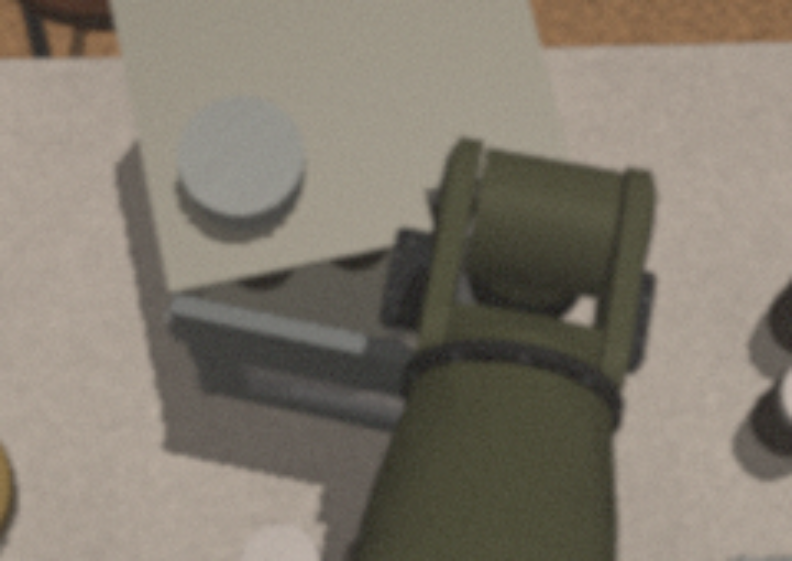

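The top view shows the door following (edge from zoomed (175,305) to (365,345)), with the jar and tin undisturbed. I'll finish the swing.

Call:
{"method": "arm_command", "body": {"plan": [1, -0.0085, 0.001, 0, -0.007, 1, -0.024, 0.004, 0, -0.019, 1, -0.0425, 0.0075, 0, -0.033, 1, -0.0605, 0.012, 0, -0.0475, 1, -0.079, 0.017, 0, -0.062, 1, -0.097, 0.0225, 0, -0.076, 1, -0.1145, 0.0285, 0, -0.0905, 1, -0.1325, 0.035, 0, -0.105, 1, -0.1495, 0.042, 0, -0.119, 1, -0.167, 0.0495, 0, -0.1335, 1, -0.184, 0.0575, 0, -0.148, 1, -0.2005, 0.066, 0, -0.162, 1, -0.214, 0.0735, 0, -0.174, 1, -0.222, 0.078, 0, -0.181, 1, -0.226, 0.0805, 0, -0.184, 1, -0.226, 0.0805, 0, -0.184]}}

```text
time_s: 15.3
ee_pos: [0.4863, -0.0551, 0.421]
eef_rot: [3.142, 0.0, -0.594]
force: [-2.1, -0.7, 5.1]
grip_width: 0.0004
```

```bash
python3 s.py;python3 - <<'E'
from h import *
a=vision.camera("wrist");cv2.imwrite("pics/w6.png",a)
a=vision.camera("scene");cv2.imwrite("pics/s6.png",cv2.resize(a[120:320,160:400],None,fx=3.3,fy=3))
E
```

```text
15.3 [ 0.4863 -0.0551  0.421 ] tip 0.2219764056310175 [-2.08 -0.67  5.07] [-0.11  0.29 -0.04]
```

View pics/w6.png

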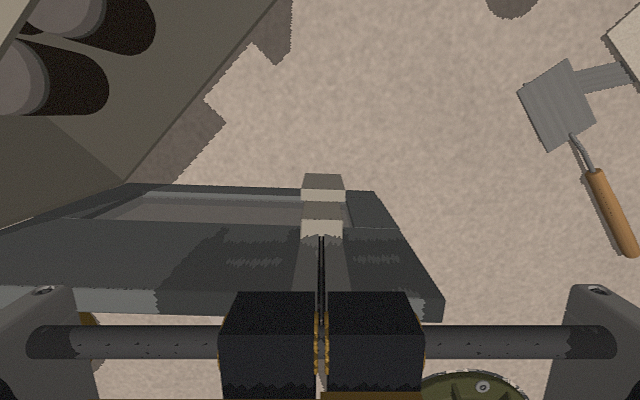

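View pics/s6.png

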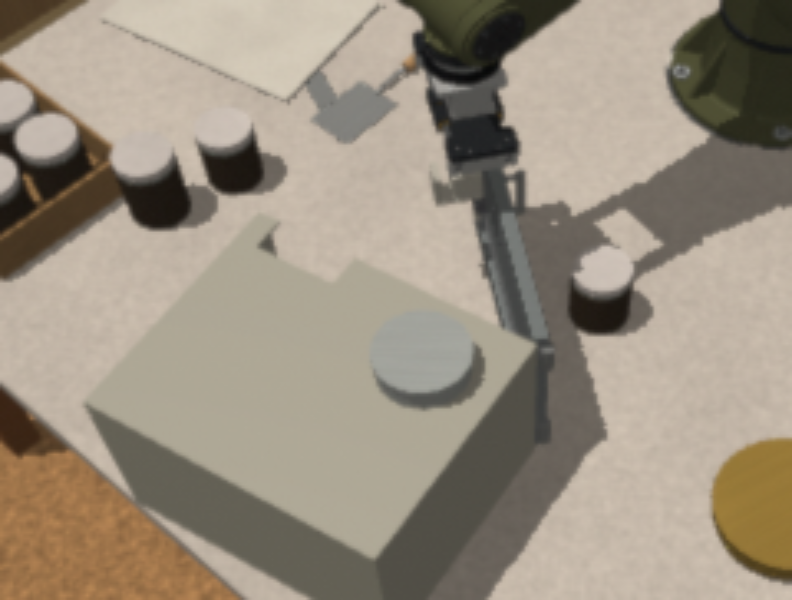

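The door is open with the fingers still on the pad (322,235). The door jar is clear of the door. I'll lift off slowly, straight up.

Call:
{"method": "arm_command", "body": {"plan": [1, 0, 0, 0.01, 0, 1, 0, 0, 0.02, 0, 1, 0, 0, 0.03, 0, 1, 0, 0, 0.04, 0, 1, 0, 0, 0.05, 0, 1, 0, 0, 0.06, 0, 1, 0, 0, 0.07, 0, 1, 0, 0, 0.09, 0, 1, 0, 0, 0.15, 0, 1, 0, 0, 0.25, 0, 1, 0, 0, 0.35, 0, 1, 0, 0, 0.35, 0]}}

```text
time_s: 16.6
ee_pos: [0.4858, -0.0551, 0.5662]
eef_rot: [-3.138, -0.007, -0.594]
force: [-0.1, -1.7, -0.7]
grip_width: 0.0006
```

```bash
python3 s.py;python3 - <<'E'
from h import *
a=vision.camera("wrist");cv2.imwrite("pics/w7.png",a)
for n in ("hook_place","door_hinge"):
    print(n,[(q["at"],round(q["confidence"],2),onz("wrist",q["at"],.25).round(4)) for q in vision.pinpoint(n,"wrist")[:2]])
a=vision.camera("top");cv2.imwrite("pics/t7.png",a)
for n,z in (("hook_place",.25),("door_hinge",.25),("door_jar",0),("roof_tin",.25)):
    print(n,[(q["at"],round(q["confidence"],2),onz("top",q["at"],z).round(4)) for q in vision.pinpoint(n,"top")[:2]])
E
```

```text
16.6 [ 0.4858 -0.0551  0.5662] tip 0.36716884979837455 [-0.12 -1.7  -0.7 ] [ 0.05  0.14 -0.02]
hook_place [([212.3, 323.2], 0.91, array([ 0.4736, -0.0493,  0.25  ]))]
door_hinge [([215.3, 68.9], 0.95, array([0.6096, 0.1578, 0.25  ]))]
hook_place []
door_hinge [([154.6, 252.0], 0.69, array([0.6051, 0.1597, 0.25  ]))]
door_jar [([234.4, 289.3], 0.77, array([0.4339, 0.0855, 0.    ]))]
roof_tin [([112.4, 275.2], 0.95, array([0.7145, 0.1019, 0.25  ])), ([210.1, 182.3], 0.47, array([0.4697, 0.3269, 0.25  ]))]
```

View pics/w7.png

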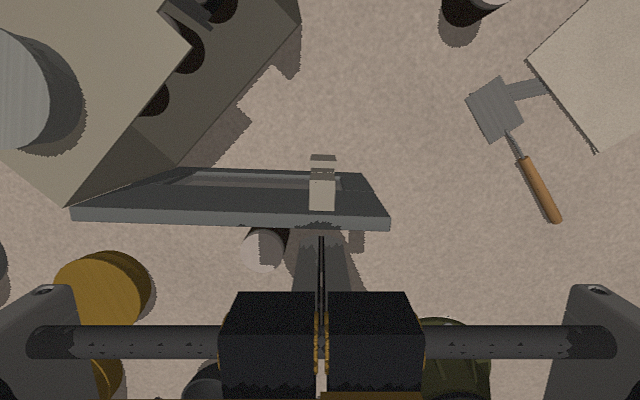

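View pics/t7.png

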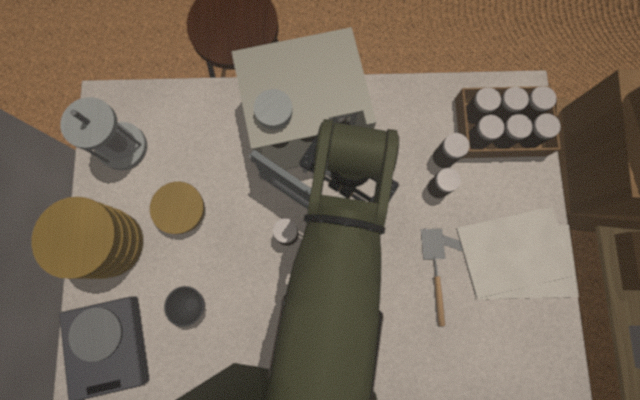

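Run:
```python
from h import *
for i in range(4):
    vision.camera("wrist");o=sensors.get_obs();print(o["time_s"],o["ee_pos"].round(4),o["force"].round(1))
for n in ("hook_place","door_hinge"):
    print(n,[(q["at"],round(q["confidence"],2),onz("wrist",q["at"],.25).round(4)) for q in vision.pinpoint(n,"wrist")[:1]])
print(job.hand_in())
```

```text
17.05 [ 0.4866 -0.0553  0.5603] [-0.6 -0.4 -0.3]
17.1 [ 0.4866 -0.0553  0.5605] [-0.7  0.3 -0.5]
17.15 [ 0.4866 -0.0553  0.5606] [0.3 0.5 0.5]
17.2 [ 0.4866 -0.0553  0.5607] [-0.2  1.6  0.7]
hook_place []
door_hinge [([213.1, 59.9], 0.95, array([0.6165, 0.1639, 0.25  ]))]
the job is handed in; nothing more can be done
None
```

The door is unlatched and left standing about 46° open (0.81 rad). I handed the job in at about 17 s, and no verdict is reported.

- **Pressing the hook:** I went down through the gap with closed fingers and pressed in steps of 1 mm or less. The stop was felt about 23 mm below the pad's rest height. The force there was about 8 N, against about 5 N from the spring. The highest force I read was about 8.6 N, well under the 16 N limit.
- **Opening the door:** I drew the door out with the hook held at its stop. The force dropped back to the spring's value once the barb was past the sill. I then swung the door along its arc at about 0.3 rad/s and lifted straight off.

**Last checks**
- **Door angle:** 46° comes from the wrist-camera positions of the hook and hinge, taken after lifting off. The door also looked about half open in the pictures. A repeat of that check just before hand-in did not find the hook point, so I have only the one reading.
- **Robot clear:** The fingertips were more than 10 cm above the door's top edge, and the force reading was only noise.
- **Bystanders:** The tin measured within about 2 mm of its first position. The door jar measured about 6 mm off, but the arm partly hid it and it had not visibly moved in the pictures. I checked the other things only by eye in the top view, and they looked unchanged.

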